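# Seat the tall beaker in its tapered holder

### The arm

A 7-joint arm with a two-finger parallel gripper is mounted at the origin on the work surface. World frame = base frame: x ahead of the robot, y to its left, z up, the work surface at z = 0. Lengths are in m, angles in degrees, forces in N, time in s.
With the tool pointing down it reaches from about 0.35 to 0.9 m from the base axis. Payload 8.1 kg.
Tool frame: the origin (TCP) lies at the centre of the arm's flange, where the gripper is bolted on; the fingertips stand 178 mm ahead of it and the grasp point (between the pads) lies 159 mm ahead of it; z points along the fingers, y is the line along which they close (so a half turn about z gives the same grasp; the last joint's range is limited). The gripper opens to 92 mm and grips with 3 to 60 N. Pads are 19 mm wide; open, the fingers measure 130 mm over their backs; the gripper's body (75 mm by 190 mm) begins 47 mm behind the grasp point.
Start: joints at [-72.399, 24.895, 1.432, 90.138, -0.665, 64.973, -4.303], TCP at [0.249, 0.573, 0.405] pointing down, gripper open.
Joint ranges: [-149.89, 149.89], [-25.12, 119.58], [-72.63, 75.52], [4.76, 147.25], [-75.54, 255.54], [6.69, 114.76], [-157.13, 157.13]. Speed limits (degrees/s): [127.2, 127.2, 172.46, 172.46, 180, 180, 180].

### API

Orientations are given as a 3x3 rotation matrix whose columns are the frame's x, y, z axes.
In Python, from station import read_state, viewer, close_job, finder gives the robot as it stands. The module is installed in compiled form; this text tells all that it offers.
- The arm moves only by the shell command python3 -m jog 'ROWS' [OPENING] [FORCE]. ROWS is JSON, a list of rows, each a list of 2 entries, a list of its own where there are three numbers: the shift along the tool's x, y, z in mm, then the turn about the tool's z in degrees. In form: [[[dx, dy, dz], spin], ...]. A call has 1 to 12 rows; each row is the pose to reach, as a shift and turn from the pose commanded when the call began, along the tool's axes at that moment; what a row does not reach only later rows make up. A row lasts 1/12 s, in which the tool goes at most 41.7 mm and 7.16 degrees, less where a joint would pass 70% of its speed; a pose out of reach is approached as far as the arm can. A call with a gripper value outside its range is refused whole. OPENING is the opening in per cent of the stroke, from 0 (shut) to 100 (fully open), set as the call begins (- or left out, the last holds). The fingers move at their own pace and stop on an object; FORCE is the grip in N (left out, the last holds). Time passes only in rows, so rows that repeat a pose let the fingers close. It gives the time, the measured TCP pose, the force, the opening and the grip force at its end, in the units of the state.
- read_state(): the state, without advancing time (a new reading comes with each control period).
- viewer.snapshot(name): name is "scene" or "side" or "wrist"; returns a dict with "img" (420x560x3 uint8, blue, green, red), "fov_y" (degrees; the focal length in pixels is half the picture's height over the tangent of half this angle, whatever the lens; pixels are square), "cx", "cy" (the principal point, pixels), "R" (3x3) and "t" (3): a world point X has camera coordinates R X + t. Camera axes: x right, y down, z forward; pixel columns grow to the right and rows downward; lengths in m; the calibration is good to about 2 mm. A picture is of the moment at which its call begins. There is no depth.
- close_job(): hands the job in; it is judged then, once.
Trained networks look in a picture, given as the dict that the camera call returned (one of the last four; its "shot" number tells which), for a name from the list of things; names that differ only in an ending like _2 or _b are one class to them, and where a whole thing is asked for, a point or a joint stands for the part that bears it (a point fixed in the world has none). Each returns a list of dicts, best first, with "conf" (0 to 1); they miss things now and then, are a little off and sometimes report something else, mostly with a low value. They report only what shows in the picture. A call takes as long as a camera call. They do not tell look-alikes from the thing itself.
- finder.boxes_of(picture, name): "extent" ([left, top, right, bottom] in pixels, round what is visible of it).
The state is a dict: "clock": time; "joints": joint angles; "dq": joint speeds; "effort": joint torques, N m; "position": TCP position; "orientation": TCP orientation; "force": force on the tool from outside, world axes, zero at the start; "ft_torque": the same for the moment, N m; "opening": finger opening in m; "grip_force": force on a finger pad.
Only numpy, scipy, OpenCV 4.12 (cv2) and the standard library are available. Lean on these libraries where they do the work, as an engineer would, in place of code of your own. Each camera call takes 0.05 s, during which the arm holds its last target. There are 200 camera calls.

### The job

Set up the finger-prick station: pick up the tall, narrow white beaker and lower it upright into the funnel-mouthed steel holder until it just rests on the taper, then let go. Do not drop it in or push it down, or it wedges tight and the nurse cannot lift it out. Leave the short white beaker and the straight-sided steel jar where they stand.

Things in the scene. Friction and masses are not known exactly. Their poses are not given: they have to be found in the camera images.
- beaker_mid (a point): Tall beaker: plain white plastic, round, tapered, open top, 110 mm tall, 66 mm across the rim, 40 mm across the foot, wall 2.5 mm, about 70 g, loose, upright. The point is on its axis half-way up (55 mm below the rim), z up. Grip it from outside in its upper part (60 mm wide 25 mm below the rim): once seated, only its upper 60 mm stand out of the holder.
- holder: Holder: steel, 0.8 kg, loose, 62 mm high; round foot 100 mm across, 8 mm thick; tapered sleeve, 38 mm inside at 8 mm height to 49 mm at 52 mm, then a funnel mouth 66 mm inside. Origin: centre of underside, z up. Its taper, not its bottom, carries the beaker: at rest the beaker's foot is 16 mm and its half-way point 71 mm above the holder's underside (+-3 mm).
- short_beaker: A short wide white plastic beaker that is NOT wanted: tapered, 60 mm tall, 82 mm across the rim, 64 mm across the foot, loose. Origin at the centre of its underside, z up. Leave it alone.
- jar: A straight-sided open steel jar that is NOT the holder: same round foot 100 mm across, straight wall 82 mm across outside and 76 mm inside, 62 mm high, 0.7 kg, loose. Origin at the centre of its underside, z up. Leave it alone.
Things that resemble listed ones, but are neither listed nor needed, are in the scene too. What is shaped like the part that bears beaker_mid but blue is not meant.

How it is judged (in metres and radians):
At the end, for the whole second after the job is handed in: The tall beaker stands still in the holder: half-way point within 12 mm of the holder's axis and 60 to 81 mm above the holder's underside, within 10 degrees of upright; the holder stands upright on the worktop (horizontal distance between beaker_mid and holder below 0.012 m and z of beaker_mid in the frame of holder between 0.06 and 0.081 m and angle between beaker_mid's own z axis and vertical below 0.17 rad and angle between holder's own z axis and vertical below 0.1 rad and height (world z) of holder below 0.01 m and linear speed of beaker below 0.03 m/s); the robot touches nothing.
It fails at once if the beaker is pushed or dropped hard into the holder (contact forces on the taper add up to over 60 N, which a push of about 20 N gives: wedged tight) (contact force between beaker and holder above 60 N).
It fails at once if the short beaker is moved more than 30 mm (distance of short_beaker from where it was at the start of the episode above 0.03 m).
It fails at once if the jar is moved more than 30 mm (distance of jar from where it was at the start of the episode above 0.03 m).
It also fails if it takes over 40 s, if anything falls off the work surface, if the arm or the gripper's body presses on something with over 40 N, if the wrist force passes 120 N, or if a joint passes its speed limit or range.

## Working session

There is one attempt and no reset: what is moved stays moved. The work goes in short steps, Python scripts to look and compute and a shell command to move; the robot and the scene stay as the last step left them, time stands still between calls to the robot, and variables do not carry over. Pictures are saved under pics/ and viewed, at most 10 in all, crops included, and the job is handed in when it is done.

```bash
mkdir -p pics; cat > h.py <<'E'
import numpy as np, cv2
from station import read_state, viewer, close_job, finder
def ray(p,u,v):
    f=p["img"].shape[0]/2/np.tan(np.radians(p["fov_y"]/2))
    R=np.array(p["R"]);t=np.array(p["t"])
    d=R.T@np.array([(u-p["cx"])/f,(v-p["cy"])/f,1]);return -R.T@t,d/np.linalg.norm(d)
def atz(p,u,v,z):
    c,d=ray(p,u,v);return c+d*(z-c[2])/d[2]
def proj(p,X):
    f=p["img"].shape[0]/2/np.tan(np.radians(p["fov_y"]/2))
    c=np.array(p["R"])@np.array(X)+np.array(p["t"]);return c[:2]/c[2]*f+[p["cx"],p["cy"]]
H={"beaker_mid":.055,"holder":.031,"short_beaker":.03,"jar":.031}
E
python3 - <<'E'
from h import *
s=read_state();print(s["clock"],s["position"],np.round(s["orientation"],3).tolist(),s["opening"])
ims=[]
for n in("scene","side"):
    p=viewer.snapshot(n);im=p["img"].copy()
    print(n,"cam",np.round(ray(p,280,210)[0],3))
    for k in H:
        for b in finder.boxes_of(p,k)[:5]:
            e=b["extent"];u=(e[0]+e[2])/2;v=(e[1]+e[3])/2
            print(k,round(b["conf"],2),np.round(e),np.round(atz(p,u,v,H[k]),3))
    cv2.imwrite(f"pics/{n}1.png",im)
E
```

```text
0.0 [0.24893143 0.57302687 0.40395002] [[-0.917, 0.398, -0.001], [0.398, 0.917, -0.001], [-0.0, -0.002, -1.0]] 0.09184946707525157
scene cam [ 1.145 -0.119  0.731]
beaker_mid 0.76 [251. 149. 286. 202.] [0.429 0.019 0.055]
holder 0.76 [228. 251. 279. 306.] [ 0.666 -0.061  0.031]
short_beaker 0.56 [327. 205. 366. 251.] [0.591 0.143 0.03 ]
jar 0.67 [138. 195. 186. 250.] [ 0.488 -0.217  0.031]
side cam [ 0.364 -0.637  0.686]
beaker_mid 0.71 [208. 183. 244. 239.] [0.43  0.031 0.055]
beaker_mid 0.58 [212. 145. 240. 184.] [0.452 0.179 0.055]
holder 0.79 [323. 209. 373. 266.] [ 0.651 -0.067  0.031]
holder 0.6 [274. 152. 313. 196.] [0.598 0.145 0.031]
short_beaker 0.7 [276. 153. 311. 192.] [0.6  0.15 0.03]
jar 0.9 [251. 285. 308. 354.] [ 0.479 -0.218  0.031]
```

View pics/scene1.png

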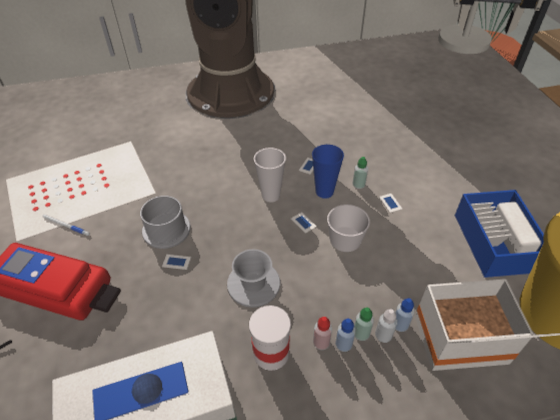

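View pics/side1.png

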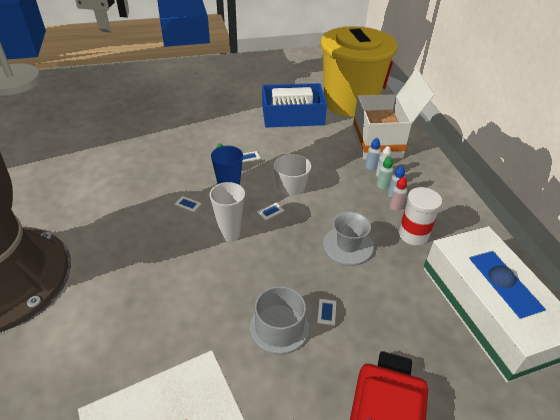

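The white tall beaker is at (270,176) in the scene view and (226,211) in the side view. The funnel holder is at (254,278) and (348,237). The blue cup and the short beaker/jar are clearly separate. I'll move over the beaker now.

```bash
python3 -m jog '[[[-30,-33,0],0],[[-60,-66,0],0],[[-90,-99,0],0],[[-120,-132,0],0],[[-150,-165,0],0],[[-180,-198,0],0],[[-210,-231,0],0],[[-240,-264,0],0],[[-270,-297,0],0],[[-300,-330,0],0],[[-330,-363,0],0],[[-345,-390,0],0]]' 100
python3 - <<'E'
from h import *
s=read_state();print(s["clock"],s["position"],np.round(s["orientation"],3).tolist())
p=viewer.snapshot("wrist");print("cam",np.round(ray(p,280,210)[0],3),np.round(p["R"],2).tolist())
for k in ("beaker_mid","holder"):
    for b in finder.boxes_of(p,k)[:5]: print(k,round(b["conf"],2),np.round(b["extent"]))
cv2.imwrite("pics/w1.png",p["img"])
E
```

```text
clock: 1.5
position: [0.4062, 0.0967, 0.4052]
orientation: [[-0.917, 0.398, 0.002], [0.398, 0.917, 0.001], [-0.001, 0.001, -1.0]]
force: [1.3, 0.6, 0.3]
opening: 0.0917
grip_force: 0.0
1.5 [0.40615023 0.09670255 0.40522387] [[-0.917, 0.398, 0.002], [0.398, 0.917, 0.001], [-0.001, 0.001, -1.0]]
cam [0.341 0.123 0.384] [[0.4, 0.92, 0.0], [0.88, -0.39, 0.26], [0.24, -0.1, -0.96]]
beaker_mid 0.83 [180. 214. 246. 278.]
beaker_mid 0.77 [307. 187. 385. 269.]
```

View pics/w1.png

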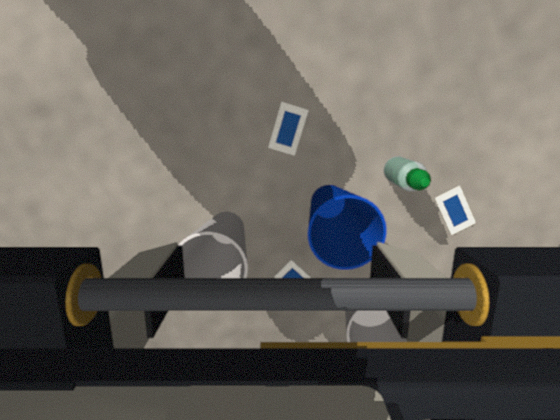

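```bash
cat >> h.py <<'E'
from scipy.optimize import least_squares
a=np.linspace(0,2*np.pi,90)
def pbox(p,xy,circs):
    q=np.array([proj(p,[xy[0]+r*c,xy[1]+r*s,z]) for r,z in circs for c,s in zip(np.cos(a),np.sin(a))])
    return np.r_[q.min(0),q.max(0)]
C={"beaker_mid":[(.033,.11),(.02,0)],"holder":[(.05,0),(.05,.008),(.034,.062)],"short_beaker":[(.041,.06),(.032,0)],"jar":[(.05,0),(.05,.008),(.041,.062)]}
def fit(pe,k,x0):
    g=lambda xy:np.concatenate([pbox(p,xy,C[k])-e for p,e in pe])
    r=least_squares(g,x0,loss="soft_l1");return r.x,np.round(g(r.x),1)
E
python3 - <<'E'
from h import *
ps=[viewer.snapshot(n) for n in("scene","side")]
for k,x0 in(("beaker_mid",(.43,.025)),("holder",(.66,-.064)),("short_beaker",(.595,.146))):
    pe=[]
    for p in ps:
        c=[b["extent"] for b in finder.boxes_of(p,k)]
        g=pbox(p,x0,C[k]);c=[e for e in c if np.abs(g-e).max()<25]
        if c: pe.append((p,min(c,key=lambda e:np.abs(g-e).sum())));print(k,fit(pe[-1:],k,x0))
    if pe: print("BOTH",k,fit(pe,k,x0))
p=viewer.snapshot("wrist");print("wrist rim",atz(p,212,267,.11))
s=read_state();print(s["position"])
E
```

```text
beaker_mid (array([0.43393372, 0.02277035]), array([-0.2, -2.9,  0.2,  1.7]))
beaker_mid (array([0.43205604, 0.02141562]), array([-1.2, -0.7,  1.2,  0.5]))
BOTH beaker_mid (array([0.43244979, 0.0225966 ]), array([-0.5, -3.3, -0. ,  1.3, -1.1, -1.1,  1.3,  0. ]))
holder (array([ 0.65796283, -0.06102623]), array([ 0.1, -1.7, -0.1,  1.2]))
holder (array([ 0.65782841, -0.0599937 ]), array([-1.7,  2.1,  1.6, -1.8]))
BOTH holder (array([ 0.65777993, -0.06093128]), array([ 0.1, -1.8, -0. ,  1.1, -1.6,  2.4,  1.8, -1.4]))
short_beaker (array([0.59155553, 0.13716899]), array([-2.9,  1.3,  2.8, -1.3]))
short_beaker (array([0.59821308, 0.14248098]), array([-0.8, -1. ,  0.8,  0.7]))
BOTH short_beaker (array([0.59568469, 0.14020509]), array([-0.8,  2.5,  5. ,  0. , -1.7, -0.3,  0. ,  1.5]))
wrist rim [0.43326218 0.0258071  0.11      ]
[0.40544628 0.09933527 0.40466948]
```

```bash
python3 -m jog '[[[-18,-20,0],0],[[-37,-40,0],0],[[-55,-59,0],0],[[-55,-59,10],0],[[-55,-59,30],0],[[-55,-59,55],0],[[-55,-59,80],0],[[-55,-59,105],0],[[-55,-59,125],0],[[-55,-59,135],0],[[-55,-59,135],0],[[-55,-59,135],0]]' 100 
python3 - <<'E'
from h import *
s=read_state();print(s["clock"],s["position"],np.round(s["orientation"],4).tolist(),s["opening"])
p=viewer.snapshot("scene");cv2.imwrite("pics/s2.png",cv2.resize(p["img"][90:240,180:380],None,fx=4,fy=4))
E
```

```text
clock: 3.1
position: [0.4325, 0.0228, 0.2695]
orientation: [[-0.917, 0.398, -0.001], [0.398, 0.917, -0.0], [0.001, -0.001, -1.0]]
force: [-0.1, 1.0, 0.5]
opening: 0.0917
grip_force: 0.0
3.1 [0.43248359 0.02281607 0.26953205] [[-0.9173, 0.3981, -0.0012], [0.3981, 0.9173, -0.0004], [0.0009, -0.0009, -1.0]] 0.09170102585596718
```

View pics/s2.png

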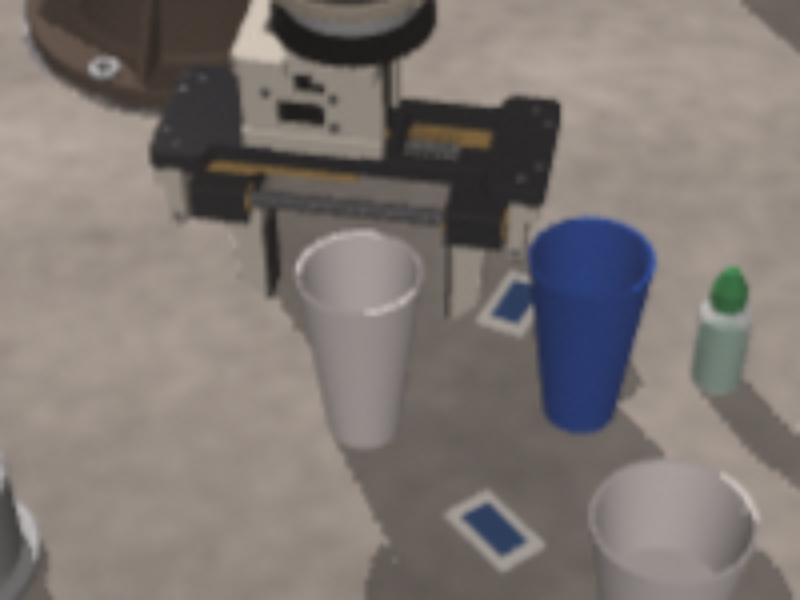

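```bash
python3 - <<'E'
from h import *
p=viewer.snapshot("scene")
f=lambda X:(proj(p,X)-[180,90])*4
y=np.array([.398,.917,0]);x=np.array([-.917,.398,0]);c=np.array([.4325,.0228,.0915])
for s in(-1,1):
  for w in(-1,1): print(s,w,f(c+s*.046*y+w*.0095*x))
print(pbox(p,c[:2],[(.033,.11)]),pbox(p,c[:2],[(.02,0)]), "rim centre crop",f([.4325,.0228,.11]))
p=viewer.snapshot("side");cv2.imwrite("pics/d2.png",cv2.resize(p["img"][100:250,130:330],None,fx=4,fy=4))
y=(proj(p,[.4325,.0228,.11])-[130,100])*4;print("side crop rim",y)
E
```

```text
-1 -1 [270.09946788 296.83336505]
-1 1 [278.07195784 273.34133251]
1 -1 [443.49859229 316.3907522 ]
1 1 [449.30278841 292.34198549]
[253.73845195 146.67203971 285.68677265 167.59499321] [262.00534133 188.18794302 279.84301041 200.85469904] rim centre crop [358.84166171 267.55995084]
side crop rim [385.93398152 369.32721578]
```

View pics/d2.png

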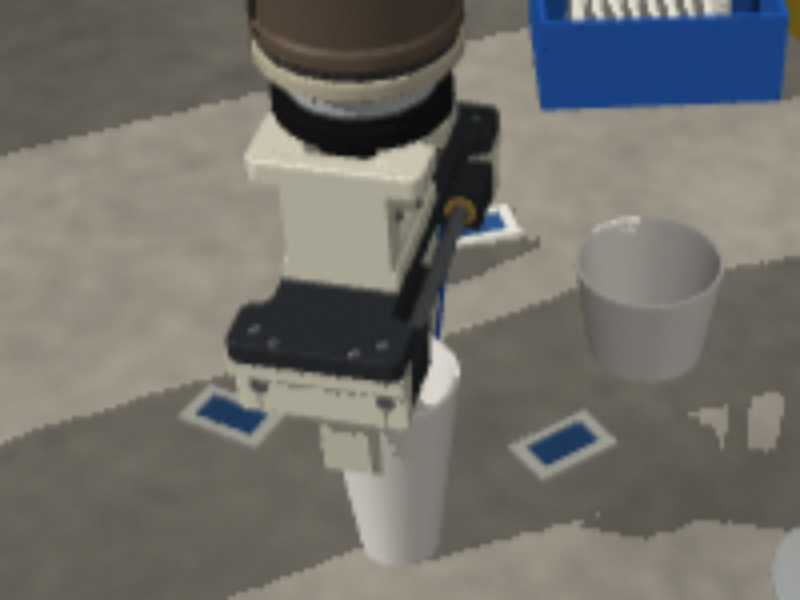

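Scene crop: the beaker rim is centred at (360,275), with fingers on both sides. The side crop agrees: its right rim edge is at 460, as predicted. I'll descend and grip.

```bash
python3 -m jog '[[[-2,0,8],0],[[-2,0,17],0],[[-2,0,25],0],[[-2,0,25],0]]' 100 && python3 -m jog '[[[0,0,0],0],[[0,0,0],0],[[0,0,0],0],[[0,0,0],0],[[0,0,0],0],[[0,0,0],0],[[0,0,0],0],[[0,0,0],0]]' 50 10
```

```text
clock: 3.58
position: [0.4337, 0.0218, 0.2432]
orientation: [[-0.917, 0.398, -0.002], [0.398, 0.917, -0.001], [0.002, -0.001, -1.0]]
force: [-0.9, -0.2, 0.1]
opening: 0.0919
grip_force: 0.0
clock: 4.25
position: [0.4344, 0.0218, 0.2449]
orientation: [[-0.917, 0.399, 0.0], [0.399, 0.917, 0.0], [-0.0, 0.0, -1.0]]
force: [-0.3, 0.0, 2.5]
opening: 0.0648
grip_force: 10.0
```

```bash
python3 -m jog '[[[0,0,-3],0],[[0,0,-9],0],[[0,0,-18],0],[[0,0,-29],0],[[0,0,-41],0],[[0,0,-53],0],[[0,0,-65],0],[[0,0,-77],0],[[0,0,-88],0],[[0,0,-96],0],[[0,0,-100],0],[[0,0,-100],0]]' - 10
python3 - <<'E'
from h import *
s=read_state();P=s["position"];R=np.array(s["orientation"]);print(P)
d=np.array([.658,-.061,P[2]])-P;print("tool shift to holder",R.T@d*1000)
ps=[viewer.snapshot(n) for n in("scene","side")]
for p in ps: print([(round(b["conf"],2),np.round(b["extent"])) for b in finder.boxes_of(p,"beaker_mid")],pbox(p,P[:2],[(.033,P[2]-.134),(.02,P[2]-.244)]))
cv2.imwrite("pics/d3.png",np.hstack([cv2.resize(ps[0]["img"][60:300,160:360],None,fx=2,fy=2),cv2.resize(ps[1]["img"][60:300,180:380],None,fx=2,fy=2)]))
E
```

```text
clock: 5.25
position: [0.4345, 0.0218, 0.3457]
orientation: [[-0.917, 0.398, 0.002], [0.398, 0.917, 0.001], [-0.001, 0.001, -1.0]]
force: [0.4, -0.5, -0.8]
opening: 0.065
grip_force: 10.0
[0.43450716 0.02181816 0.34572926]
tool shift to holder [-237.98472254   13.07890634    0.33304713]
[(0.85, array([251., 112., 285., 170.])), (0.84, array([309., 142., 344., 196.]))] [250.74045962 106.57298245 285.48418527 167.0774529 ]
[] [205.0996507  137.04500769 243.60314792 202.99934431]
```

View pics/d3.png

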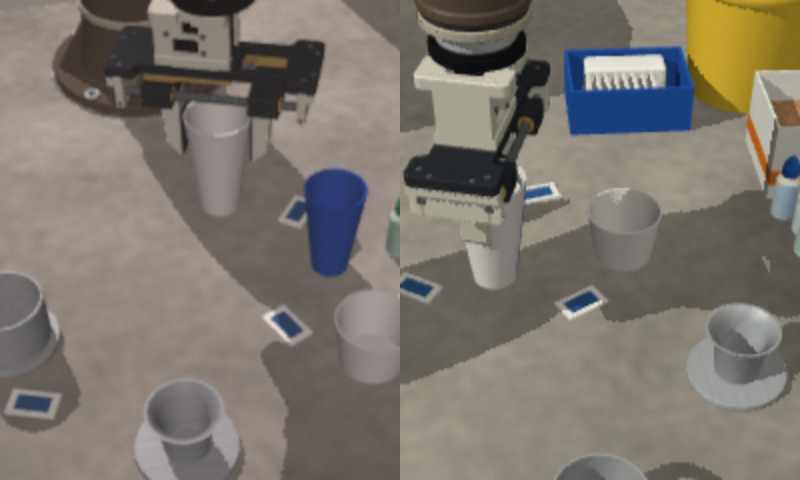

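The beaker is held upright, with its foot at (219,212) in the left half. The holder mouth is at (185,411) in the left half and (744,331) in the right half. I'll move over the holder, staying high, and refine its position from the mouth.

```bash
python3 -m jog '[[[-6,0,0],0],[[-20,1,0],0],[[-42,2,0],0],[[-68,4,0],0],[[-95,5,0],0],[[-122,7,0],0],[[-149,8,0],0],[[-176,10,0],0],[[-200,11,0],0],[[-220,12,0],0],[[-233,13,0],0],[[-238,13,0],0]]'
python3 - <<'E'
from h import *
ps=[viewer.snapshot(n) for n in("scene","side")]
s=read_state();P=s["position"];R=np.array(s["orientation"]);print(s["clock"],P)
for n,p,m,f in(("scene",ps[0],(252.5,265.5),(253.5,283)),("side",ps[1],(352,225.7),(348.5,245))):
    print(n,"mouth",atz(p,*m,.062),"foot",atz(p,*f,.006))
    k=[(round(b["conf"],2),np.round(b["extent"])) for b in finder.boxes_of(p,"beaker_mid")]
    print(k,pbox(p,P[:2],[(.033,P[2]-.134),(.02,P[2]-.244)]).round(1))
    print("axis foot expected",proj(p,[*P[:2],P[2]-.244]))
cv2.imwrite("pics/d4.png",np.hstack([cv2.resize(ps[0]["img"][130:330,180:330],None,fx=2.6,fy=2.6),cv2.resize(ps[1]["img"][80:280,270:420],None,fx=2.6,fy=2.6)]))
E
```

```text
clock: 6.45
position: [0.6594, -0.0623, 0.3435]
orientation: [[-0.917, 0.399, -0.001], [0.399, 0.917, -0.001], [0.0, -0.001, -1.0]]
force: [-0.7, -0.5, -1.6]
opening: 0.0646
grip_force: 10.0
6.55 [ 0.65817304 -0.06172339  0.34373321]
scene mouth [ 0.65990696 -0.06023685  0.062     ] foot [ 0.65938968 -0.06120408  0.006     ]
[(0.7, array([312., 147., 343., 198.])), (0.63, array([226., 198., 265., 265.])), (0.44, array([137., 198., 188., 249.]))] [225.1 193.6 267.6 261.3]
axis foot expected [250.32616403 251.98046492]
side mouth [ 0.65501602 -0.06657598  0.062     ] foot [ 0.6559001  -0.06475958  0.006     ]
[(0.77, array([344., 182., 375., 214.])), (0.69, array([212., 146., 242., 203.]))] [344.3 149.9 383.8 216.7]
axis foot expected [355.32019423 209.17300535]
```

View pics/d4.png

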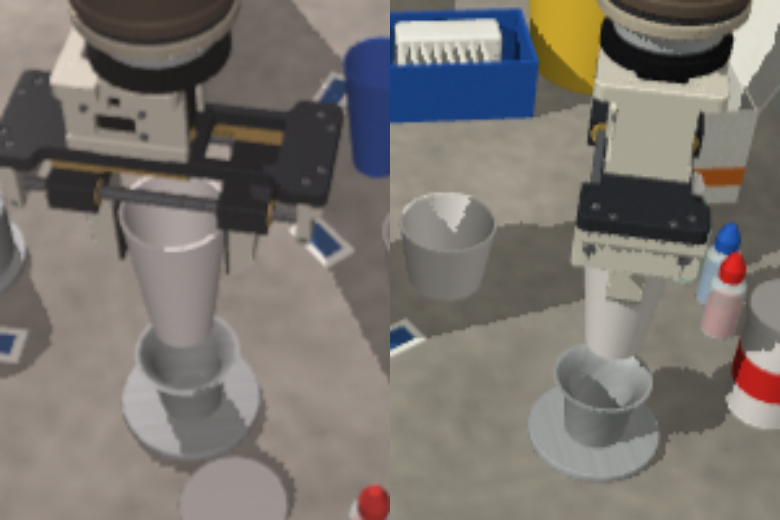

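```bash
python3 - <<'E'
from h import *
for n,m,f in(("scene",(252.6,265.5),(251.9,254.2)),("side",(352.1,225.3),(356.9,209.8))):
    p=viewer.snapshot(n);F=atz(p,*f,.0988);M=atz(p,*m,.062);d=F-M
    print(n,"foot",F,"foot-mouth mm",d*1000)
s=read_state();print(s["position"],s["force"])
E
```

```text
scene foot [ 0.66283531 -0.05990187  0.0988    ] foot-mouth mm [ 2.88621427  0.16085943 36.8       ]
side foot [ 0.66090926 -0.06302277  0.0988    ] foot-mouth mm [ 5.34109021  2.58308886 36.8       ]
[ 0.65710094 -0.06067186  0.34467021] [-0.49424004 -0.16027714 -0.44616946]
```

```bash
python3 -m jog '[[[1,-1,1],0],[[2,-2,5],0],[[3,-3,11],0],[[3,-3,18],0],[[3,-3,25],0],[[3,-3,32],0],[[3,-3,39],0],[[3,-3,45],0],[[3,-3,48],0],[[3,-3,50],0],[[3,-3,50],0]]' - 6
python3 - <<'E'
from h import *
ps=[viewer.snapshot(n) for n in("scene","side")]
s=read_state();print(s["clock"],s["position"],s["force"])
cv2.imwrite("pics/d5.png",np.hstack([cv2.resize(ps[0]["img"][180:310,200:300],None,fx=4,fy=4),cv2.resize(ps[1]["img"][150:280,300:400],None,fx=4,fy=4)]))
E
```

```text
clock: 7.67
position: [0.6538, -0.0627, 0.2943]
orientation: [[-0.917, 0.399, -0.001], [0.399, 0.917, -0.0], [0.0, -0.0, -1.0]]
force: [0.0, 0.8, -1.3]
opening: 0.065
grip_force: 6.0
7.7667 [ 0.65398683 -0.06270712  0.29493837] [-0.19632566  0.49404615 -0.48471424]
```

View pics/d5.png

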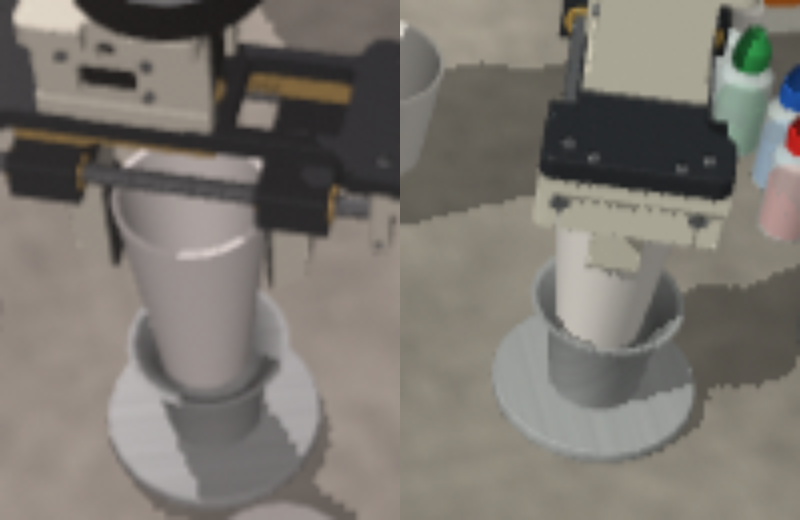

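Both views show the foot inside the funnel: (207,375) against a mouth centre of 210, and (601,340) against an axis at about 607. I'll nudge it about 2 mm and lower in stages, watching the force.

```bash
python3 -m jog '[[[-1,1,1],0],[[-1.3,2,3],0],[[-1.3,2,5],0],[[-1.3,2,8],0],[[-1.3,2,10],0],[[-1.3,2,12],0],[[-1.3,2,12],0],[[-1.3,2,12],0]]' - 6; python3 -m jog '[[[0,0,2],0],[[0,0,4],0],[[0,0,6],0],[[0,0,8],0],[[0,0,8],0],[[0,0,8],0]]'
```

```text
clock: 8.43
position: [0.6558, -0.0614, 0.2825]
orientation: [[-0.917, 0.399, -0.0], [0.399, 0.917, 0.0], [0.0, -0.0, -1.0]]
force: [-0.9, 0.3, -0.2]
opening: 0.0651
grip_force: 6.0
clock: 8.93
position: [0.6558, -0.0613, 0.2745]
orientation: [[-0.917, 0.398, -0.0], [0.398, 0.917, 0.0], [0.0, -0.0, -1.0]]
force: [-0.6, -0.3, -1.2]
opening: 0.0649
grip_force: 6.0
```

```bash
python3 -m jog '[[[0,0,1],0],[[0,0,2],0],[[0,0,3],0],[[0,0,4],0],[[0,0,5],0],[[0,0,6],0],[[0,0,6],0],[[0,0,6],0]]' - 5; python3 -m jog '[[[0,0,0.7],0],[[0,0,1.4],0],[[0,0,2],0],[[0,0,3],0],[[0,0,3],0],[[0,0,3],0]]'
```

```text
clock: 9.6
position: [0.6558, -0.0613, 0.2687]
orientation: [[-0.917, 0.398, -0.0], [0.398, 0.917, 0.0], [0.0, -0.0, -1.0]]
force: [0.3, 0.3, -0.7]
opening: 0.0656
grip_force: 5.0
clock: 10.1
position: [0.6558, -0.0613, 0.2657]
orientation: [[-0.917, 0.398, -0.0], [0.398, 0.917, 0.0], [0.0, 0.0, -1.0]]
force: [1.2, -0.7, -1.5]
opening: 0.065
grip_force: 5.0
```

```bash
for i in 1 2; do :; done; python3 -m jog '[[[0,0,0.5],0],[[0,0,1],0],[[0,0,1.5],0],[[0,0,2],0],[[0,0,2],0],[[0,0,2],0]]' - 4 | grep -v ori; python3 -m jog '[[[0,0,0.4],0],[[0,0,0.8],0],[[0,0,1],0],[[0,0,1],0],[[0,0,1],0]]' | grep -v ori
```

```text
clock: 10.6
position: [0.6559, -0.0613, 0.2637]
force: [-0.3, 0.3, -0.7]
opening: 0.0652
grip_force: 4.0
clock: 11.02
position: [0.656, -0.0613, 0.2629]
force: [0.2, 1.2, 1.2]
opening: 0.0655
grip_force: 4.0
```

Contact force is starting to show (z has turned positive). I'll go on in 0.5–1 mm steps.

```bash
python3 -m jog '[[[0,0,0.3],0],[[0,0,0.6],0],[[0,0,0.6],0],[[0,0,0.6],0]]' | grep -v ori; python3 -m jog '[[[0,0,0.3],0],[[0,0,0.6],0],[[0,0,0.6],0],[[0,0,0.6],0]]' | grep -v ori
python3 - <<'E'
from h import *
f=[]
for i in range(3):
    p=viewer.snapshot("scene" if i<1 else "side");f.append(read_state()["force"])
    if i<1:q=p
print(np.mean(f,0))
cv2.imwrite("pics/d6.png",np.hstack([cv2.resize(q["img"][180:310,200:300],None,fx=4,fy=4),cv2.resize(p["img"][150:280,300:400],None,fx=4,fy=4)]))
E
```

```text
clock: 11.35
position: [0.656, -0.0613, 0.2623]
force: [1.5, 0.6, 2.4]
opening: 0.0655
grip_force: 4.0
clock: 11.68
position: [0.656, -0.0615, 0.2618]
force: [1.3, -1.0, 4.6]
opening: 0.0655
grip_force: 4.0
[ 1.92536134 -0.14080615  5.13436319]
```

View pics/d6.png

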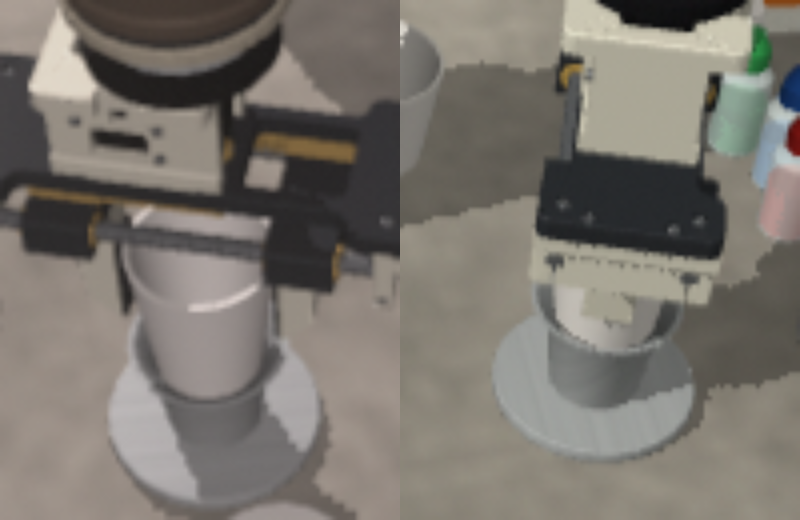

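Force is about 5 N at a foot height of about 17 mm, so the beaker is resting on the taper and centred in the holder. I'll release and retreat.

```bash
python3 -m jog '[[[0,0,0],0],[[0,0,0],0],[[0,0,0],0],[[0,0,0],0],[[0,0,0],0],[[0,0,0],0],[[0,0,0],0],[[0,0,0],0]]' 100 | grep -v ori; python3 -m jog '[[[0,0,-2],0],[[0,0,-6],0],[[0,0,-14],0],[[0,0,-25],0],[[0,0,-40],0],[[0,0,-60],0],[[0,0,-80],0],[[0,0,-100],0],[[0,0,-115],0],[[0,0,-125],0],[[0,0,-130],0],[[0,0,-130],0]]' | grep -v ori
python3 - <<'E'
from h import *
q=viewer.snapshot("scene");p=viewer.snapshot("side")
for n in(q,p):
    print(proj(n,[.6575,-.063,.126]),proj(n,[.6575,-.063,.0]))
cv2.imwrite("pics/d7.png",np.hstack([cv2.resize(q["img"][180:310,200:300],None,fx=4,fy=4),cv2.resize(p["img"][150:280,300:400],None,fx=4,fy=4)]))
E
```

```text
clock: 12.5
position: [0.6558, -0.0614, 0.2615]
force: [0.2, 0.1, 0.1]
opening: 0.0918
grip_force: 0.0
clock: 13.5
position: [0.656, -0.0614, 0.393]
force: [-1.4, -0.5, 0.1]
opening: 0.0917
grip_force: 0.0
[248.64225601 242.28372385] [252.53680916 284.15777781]
[357.13858543 199.06957112] [348.59447851 246.27746025]
```

View pics/d7.png

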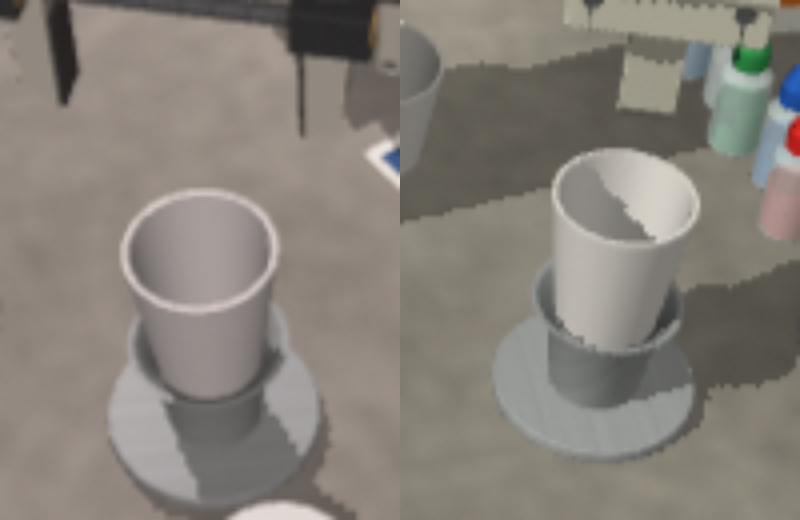

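The beaker is free, upright, and at the expected rim positions: (201,250) and (625,196). The robot is clear of it.

```bash
python3 -c "from station import close_job;print(close_job())"
```

```text
the job is handed in; nothing more can be done
None
```

The tall white beaker is standing upright on the holder's taper, seated at about 5 N and released, and the job is handed in at about 13.6 s with the short beaker and jar untouched; `close_job` gave no verdict.

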